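# Load and dock tins for air blow-off

## Robot

A 6-joint arm with a two-finger parallel gripper is mounted at the origin on the work surface. World frame = base frame: x ahead of the robot, y to its left, z up, the work surface at z = 0. Lengths are in m, angles in degrees, forces in N, time in s.
With the tool pointing down it reaches from about 0.25 to 0.725 m from the base axis. Payload 9.7 kg.
Tool frame: the origin (TCP) lies midway between the tips of the shut fingers; the grasp point (between the pads) lies 19 mm behind it; z points along the fingers, y is the line along which they close (so a half turn about z gives the same grasp; the last joint's range is limited). The gripper opens to 85 mm and grips with 20 to 120 N. Pads are 22 mm wide; open, the fingers measure 114 mm over their backs; the gripper's body (76 mm by 85 mm) begins 54 mm behind the grasp point. The pads swing forward as they close: fully open they stand 13 mm farther back than shut.
Start: joints at [73.453, 4.979, 10.078, 95.1, 0, 90], TCP at [0.157, 0.527, 0.231] pointing down, gripper open.
Joint ranges: [-179.16, 179.16], [-48.56, 103.87], [-65.8, 70.77], [-126.05, 130.52], [-82.76, 87.17], [-180, 180]. Speed limits (degrees/s): [127.2, 127.2, 147.25, 180, 180, 180].

## Interface

Orientations are given as [roll, pitch, yaw] about the fixed x, y, z axes, in that order (R = Rz(yaw) Ry(pitch) Rx(roll)).
In Python, from workcell import readout, imaging, bot, spotter gives the robot as it stands.
- The arm moves only by the shell command python3 -m jog 'ROWS' [FORCE]. ROWS is JSON, a list of rows, each an object with "rotation": the turn, a rotation vector about the world's x, y, z in degrees, a list of three; "translation": the shift along the world's x, y, z in mm, a list of three; "grip": the finger opening in mm, from 0 to 85.4. In form: [{"rotation": [wx, wy, wz], "translation": [dx, dy, dz], "grip": grip}, ...]. A call has 1 to 20 rows; each row is the pose to reach, as a shift and turn from the pose commanded when the call began; what a row does not reach only later rows make up. A row lasts 1/10 s, in which the tool goes at most 50 mm and 8.59 degrees, less where a joint would pass 70% of its speed; a pose out of reach is approached as far as the arm can. A call with a gripper value outside its range is refused whole. The fingers move at their own pace and stop on an object; FORCE is the grip in N (left out, the last holds). Time passes only in rows, so rows that repeat a pose let the fingers close. It gives the time, the measured TCP pose, the force, the opening and the grip force at its end, in the units of the state.
- readout.get_obs(): the state, without advancing time (a new reading comes with each control period).
- imaging.camera(name): name is "scene" or "top" or "wrist"; returns (picture, depth): 480x640x3 uint8, red, green, blue; 480x640 float32, m along the optical axis (not along the pixel's ray), 0 where there is no reading.
- imaging.camera_info(name): a dict with "vertical_fov" (degrees; the focal length in pixels is half the picture's height over the tangent of half this angle, whatever the lens; pixels are square), "cx", "cy" (the principal point, pixels), "extrinsics" (4x4, takes a point from camera to world coordinates); the wrist camera has in their place "tool_from_camera" (4x4, takes a point from camera to tool coordinates, whose origin is the TCP and whose axes are the flange's). Camera axes: x right, y down, z forward; pixel columns grow to the right and rows downward; lengths in m; the calibration is good to about 2 mm. A picture is of the moment at which its call begins: read the wrist's pose just before it. camera_info takes no time and is no camera call.
- bot.job_done(): hands the job in; it is judged then, once.
Trained networks look in the newest picture that a camera, given by its name, has taken for a name from the list of things; names that differ only in an ending like _2 or _b are one class to them, and where a whole thing is asked for, a point or a joint stands for the part that bears it (a point fixed in the world has none). Each returns a list of dicts, best first, with "confidence" (0 to 1); they miss things now and then, are a little off and sometimes report something else, mostly with a low value. They report only what shows in the picture. A call takes as long as a camera call. They do not tell look-alikes from the thing itself.
- spotter.spot_in(camera, target): "box" ([centre column, centre row, width, height] in pixels, round what is visible of it).
- spotter.mark_of(camera, target): "uv" ([column, row] in pixels: a listed point, or the origin of a listed thing).
The state is a dict: "time": time; "q": joint angles; "qd": joint speeds; "joint_efforts": joint torques, N m; "ee_pos": TCP position; "tcp_rot": TCP orientation; "wrist_force": force on the tool from outside, world axes, zero at the start; "torque": the same for the moment, N m; "opening": finger opening in m; "grasp_force": force on a finger pad.
Only numpy, scipy, OpenCV 4.12 (cv2) and the standard library are available. Lean on these libraries where they do the work, as an engineer would, in place of code of your own. Each camera call takes 0.05 s, during which the arm holds its last target. There are 200 camera calls.

## Task

Stand every tin that is on the table upright in a pocket of the white carriage (one to a pocket, any pocket) while the red lock pin still holds it; then pull the lock pin up out of its socket, put it in the empty shallow blue tray beside the dock, and push the carriage along its slide until it snaps fully home. Last, turn the air valve from closed to half open, 45 degrees, its pointer at the green mark. Leave all the other things where they are.

Things in the scene. Friction and masses are not known exactly. Their poses are not given: they have to be found in the camera images.
- tin0: round steel tin, green band and yellow lid, 50 mm diameter, 45 mm tall, 0.11 kg, standing on the table; origin at the centre of its underside, z along its axis
- tin1: round steel tin, green band and yellow lid, 50 mm diameter, 45 mm tall, 0.11 kg, standing on the table; origin at the centre of its underside, z along its axis
- tin2: round steel tin, green band and yellow lid, 50 mm diameter, 45 mm tall, 0.11 kg, standing on the table; origin at the centre of its underside, z along its axis
- tin3: round steel tin, green band and yellow lid, 50 mm diameter, 45 mm tall, 0.11 kg, standing on the table; origin at the centre of its underside, z along its axis
- tin4: round steel tin, green band and yellow lid, 50 mm diameter, 45 mm tall, 0.11 kg, standing on the table; origin at the centre of its underside, z along its axis
- pocket0 (a point): centre of the floor of pocket 0 of the carriage (0 is next to the push post), 35 mm above the table. Pockets are 56 x 56 mm inside, 60 mm apart in a row, walls 4 mm thick rising 12 mm above this floor. Axes as the dock's: y along the slide, x across it away from the robot. Moves with the carriage
- pocket1 (a point): centre of the floor of pocket 1 of the carriage (0 is next to the push post), 35 mm above the table. Pockets are 56 x 56 mm inside, 60 mm apart in a row, walls 4 mm thick rising 12 mm above this floor. Axes as the dock's: y along the slide, x across it away from the robot. Moves with the carriage
- pocket2 (a point): centre of the floor of pocket 2 of the carriage (0 is next to the push post), 35 mm above the table. Pockets are 56 x 56 mm inside, 60 mm apart in a row, walls 4 mm thick rising 12 mm above this floor. Axes as the dock's: y along the slide, x across it away from the robot. Moves with the carriage
- pocket3 (a point): centre of the floor of pocket 3 of the carriage (0 is next to the push post), 35 mm above the table. Pockets are 56 x 56 mm inside, 60 mm apart in a row, walls 4 mm thick rising 12 mm above this floor. Axes as the dock's: y along the slide, x across it away from the robot. Moves with the carriage
- pocket4 (a point): centre of the floor of pocket 4 of the carriage (0 is next to the push post), 35 mm above the table. Pockets are 56 x 56 mm inside, 60 mm apart in a row, walls 4 mm thick rising 12 mm above this floor. Axes as the dock's: y along the slide, x across it away from the robot. Moves with the carriage
- dock: grey bed fixed to the table, 95 mm wide (x -40 to +55 mm), 430 long, 28 high; a white carriage of five dark-floored pockets slides along it towards a blue end block. Origin on the table at its middle; y is the way the carriage is pushed. A steel nozzle bar (18 mm thick, centre 88 mm above the table) runs along x = +88 mm; the detent housing (46 mm high) stands at x 52 to 74 mm
- carriage (a joint): travel of the carriage along the dock's y: 0 m in the loading position, 0.080 m fully home. A sprung ball must be overrun at about 0.072 m (about 6 N); past it the carriage snaps home and stays
- push_post (a point): middle of the top of the carriage's blue upright push post at its tail end: 28 mm wide (x), 20 mm thick (y), 65 mm tall, its top 95 mm above the table; 44 mm from the centre of pocket 0; can be pinched across x from above, or pushed from behind; axes as the dock's. Moves with the carriage
- lock_pin: lock pin: red upright grip 24 mm (x) x 20 mm (y), 27 to 80 mm above the foot, on a steel shank 16 mm square. Stands in a socket just ahead of the carriage's leading end and blocks it. A sprung ball catches a rib on the shank: pull straight up with about 6 N, 30 mm to be clear. 0.08 kg. Origin at the centre of the foot, z up the pin
- lock_socket (a point): floor of the lock pin's socket in the dock's bed, 4 mm above the table, where the pin's foot stands at the start; 24 mm deep
- tray: shallow blue tray for the pin, 150 x 150 mm, 25 mm high, 3 mm walls and floor, fixed; origin under its centre at table height
- valve (a joint): opening of the air valve: 0 rad closed (handle across the brass pipe), grows clockwise seen from above, 1.571 rad fully open; half open (0.785 rad, 45 degrees) points the handle's black-tipped end at the green mark on the white dial. Stiff: it stays where it is left
- valve_grip (a point): middle of the valve's yellow bar handle, on its vertical axis, 67 mm above the table. The bar is 64 mm long (x), 12 mm wide (y) and 26 mm high (from 54 to 80 mm); its x axis points away from the black-tipped pointer end and turns with the handle. It stands over a white dial 84 mm wide, 40 mm above the table, on a block
- marker: bystander: black and blue marker pen, 110 mm, lying; origin under its centre
- label_roll: bystander: white paper label roll, 56 mm wide, 35 high; origin under its centre
- lid_stack: bystander: stack of brass-coloured lids, 54 mm wide, 30 high; origin under its centre
- spray: bystander: blue bottle, 56 mm wide, 150 high; origin under its centre
- spatula: bystander: spatula, 170 mm long, lying; origin under its centre
There are look-alikes about, which are no part of the job. Leave any black or turquoise look-alike of the tin3 alone.

How it is judged:
By the outcome, as a careful person would: the job done as asked, in the order asked, and still so for the second after the job is handed in, with the robot touching nothing.
Of tin0, tin1, tin2, tin3, tin4 only 3 to 5 are there at a start; the rules pass over those that are not, and their reading is None.
At some moment in a run one of tin0, tin1, tin2, tin3, tin4 may be knocked a few centimetres aside while the robot is not near it.
Once in a run the grip may slacken for a moment while it holds something.
It also fails if it takes over 208 s, if anything falls off the work surface, if the arm or the gripper's body presses on something with over 40 N, if the wrist force passes 120 N, or if a joint passes its speed limit or range.

## Working session

There is one attempt and no reset: what is moved stays moved. The work goes in short steps, Python scripts to look and compute and a shell command to move; the robot and the scene stay as the last step left them, time stands still between calls to the robot, and variables do not carry over. Pictures are saved under pics/ and viewed, at most 14 in all, crops included, and the job is handed in when it is done.

```bash
mkdir -p pics; cat > h.py <<'E'
import numpy as np, cv2
from workcell import readout, imaging, bot, spotter
from scipy.spatial.transform import Rotation as R
def ext(name):
    i=imaging.camera_info(name)
    if name!='wrist': return np.array(i['extrinsics'])
    o=readout.get_obs(); T=np.eye(4); T[:3,:3]=R.from_euler('xyz',o['tcp_rot'],degrees=True).as_matrix(); T[:3,3]=o['ee_pos']
    return T@np.array(i['tool_from_camera'])
def cam(name):
    T=ext(name); p,d=imaging.camera(name); return p,d,T
def ray(name,T,uv):
    i=imaging.camera_info(name); f=240/np.tan(np.radians(i['vertical_fov'])/2)
    return T[:3,:3]@np.array([(uv[0]-i['cx'])/f,(uv[1]-i['cy'])/f,1.])
def at(name,T,uv,d=None,z=None):
    r=ray(name,T,uv); 
    s=d if d is not None else (z-T[2,3])/r[2]
    return T[:3,3]+s*r
def save(p,n): cv2.imwrite('pics/'+n,p[:,:,::-1])
def proj(name,T,P):
    i=imaging.camera_info(name); f=240/np.tan(np.radians(i['vertical_fov'])/2)
    c=T[:3,:3].T@(np.array(P)-T[:3,3]); return [i['cx']+f*c[0]/c[2],i['cy']+f*c[1]/c[2]]
E
python3 - <<'E'
from h import *
print(readout.get_obs())
for n in ('scene','top','wrist'): print(n,imaging.camera_info(n))
for n in ('scene','top'):
    p,d,T=cam(n); save(p,n+'0.png')
    for t in ['tin0','pocket0','pocket4','push_post','lock_pin','tray','valve_grip','lock_socket','dock']:
        for r in spotter.mark_of(n,t)[:7]:
            u,v=[int(round(x)) for x in r['uv']]
            dd=d[min(max(v,0),479),min(max(u,0),639)]
            print(n,t,round(r['confidence'],2),u,v,at(n,T,r['uv'],d=dd).round(3))
print(readout.get_obs()['time'])
E
```

```text
{'time': 0.0, 'q': array([7.34530104e+01, 5.00847700e+00, 1.00344936e+01, 9.50996757e+01,
       9.07992703e-04, 9.00000277e+01]), 'qd': array([-0.07627319,  0.00497443, -0.01963139,  0.06492159, -0.0079486 ,
        0.04050338]), 'joint_efforts': array([-1.08900284e-03, -5.20381200e+01,  4.64808512e+01,  1.59188057e-02,
       -4.18628656e-05,  4.35396018e-06]), 'ee_pos': array([0.15657011, 0.52700023, 0.23060859]), 'tcp_rot': array([-1.79926341e+02, -9.07956375e-04,  1.63452982e+02]), 'wrist_force': array([ 0.36323617,  0.30187308, -0.19297039]), 'torque': array([-0.00452781,  0.01419109, -0.04110501]), 'grasp_force': 0.0, 'opening': 0.08541429098950956}
scene {'vertical_fov': 51.944430281305316, 'cx': 315.5184025162373, 'cy': 244.03532807205613, 'extrinsics': array([[-0.55570252,  0.53225433, -0.63867052,  1.25540505],
       [ 0.83133468,  0.34761629, -0.43364222,  0.40098107],
       [-0.00879567, -0.77192503, -0.63565273,  0.77247969],
       [ 0.        ,  0.        ,  0.        ,  1.        ]])}
top {'vertical_fov': 42.45631093556626, 'cx': 321.61320863097427, 'cy': 241.75315
[... 2331 characters left out ...]
cket0 0.85 332 212 [ 0.624 -0.073  0.034]
top pocket0 0.65 360 216 [ 0.615 -0.134  0.033]
top pocket4 0.97 304 216 [ 0.615 -0.011  0.032]
top pocket4 0.93 247 216 [0.615 0.112 0.032]
top pocket4 0.87 279 214 [0.619 0.042 0.033]
top pocket4 0.85 332 212 [ 0.624 -0.073  0.034]
top pocket4 0.65 360 216 [ 0.615 -0.134  0.033]
top push_post 0.83 380 208 [ 0.624 -0.171  0.092]
top lock_pin 0.68 230 227 [0.591 0.149 0.03 ]
top tray 0.84 127 288 [ 0.461  0.379 -0.001]
top tray 0.5 228 226 [0.593 0.153 0.032]
top valve_grip 0.67 464 282 [ 0.47  -0.344  0.08 ]
top lock_socket 0.91 227 224 [0.594 0.149 0.07 ]
top lock_socket 0.52 149 162 [0.739 0.332 0.018]
top dock 0.59 286 220 [0.605 0.026 0.035]
1.0
```

View pics/scene0.png

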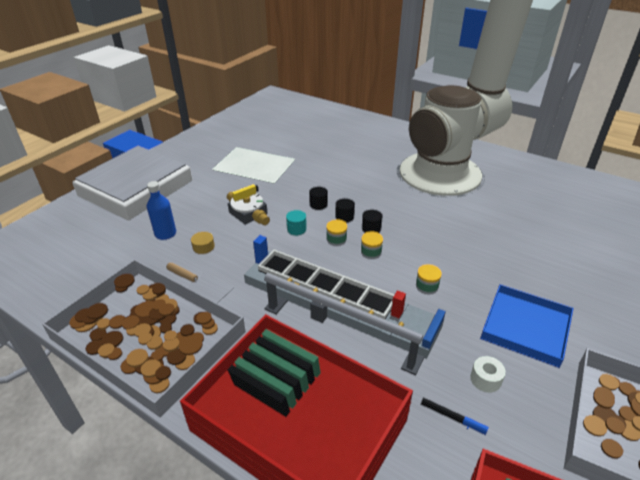

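View pics/top0.png

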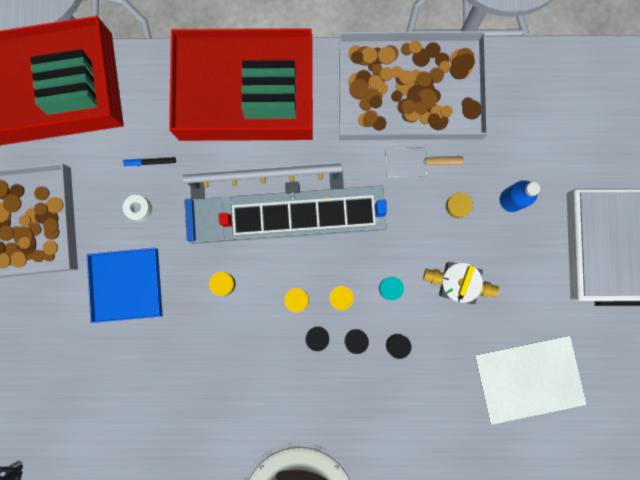

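Top: real tins (yellow lids) at (222,284), (297,300) and (341,298), so there are three. Look-alikes are turquoise (391,288) and black (317,339), (357,342), (398,346). The brass lid stack is at (460,205). The post is at (381,208), the pin at (224,219), the tray at (125,285) and the valve at (464,282). The scene view agrees, with yellow lids at (337,230), (372,241) and (429,273).

```bash
cat >> h.py <<'E'
def blobs(p,lo,hi,amin=60,n=9):
    m=cv2.inRange(cv2.cvtColor(p,cv2.COLOR_RGB2HSV),lo,hi)
    k,l,s,c=cv2.connectedComponentsWithStats(m)
    return [(c[i],s[i],l==i) for i in sorted(range(1,k),key=lambda i:-s[i][4]) if s[i][4]>=amin][:n]
YEL=((20,150,120),(32,255,255)); RED=((0,0,0),(0,0,0))
E
python3 - <<'E'
from h import *
for n in ('top','scene'):
    p,d,T=cam(n)
    for nm,lo,hi in (('yel',(19,170,140),(32,255,255)),('red',(0,190,120),(6,255,255)),('blue',(105,180,80),(122,255,255)),('dark',(0,0,0),(179,255,55))):
        for c,s,m in blobs(p,lo,hi,30,14):
            dd=np.median(d[m]); print(n,nm,c.round(1),s[:],at(n,T,c,d=dd).round(4))
E
```

```text
top yel [221.1 283.4] [210 272  23  23 437] [0.4693 0.1644 0.0452]
top yel [459.2 204.7] [448 193  24  24 433] [ 0.638  -0.3483  0.0291]
top yel [296.  299.8] [285 289  23  23 429] [0.434  0.0049 0.0449]
top yel [341.1 297.8] [330 287  23  23 425] [ 0.4379 -0.0906  0.0447]
top yel [466.6 280.4] [460 266  14  30 165] [ 0.473  -0.3492  0.0794]
top yel [433.5 277.1] [424 272  19  12 158] [ 0.4814 -0.2895  0.0298]
top yel [489.1 290.7] [482 285  16  12 136] [ 0.4519 -0.4079  0.0294]
top red [235.6  82.9] [  170    29   142   111 11960] [0.9028 0.1353 0.0572]
top red [47.8 80.7] [   0   17  123  128 8357] [0.9103 0.5444 0.0573]
top red [223.9 219.5] [219 214  12  12 101] [0.6014 0.1535 0.0829]
top blue [123.8 284.9] [  87  248   75   74 4805] [0.4676 0.3855 0.0037]
top blue [516.  197.4] [500 181  37  31 653] [ 0.643  -0.4513  0.0946]
top blue [189.7 220. ] [186 200   9  41 286] [0.605  0.2324 0.0492]
top blue [380.6 207.9] [376 200  11  17 153] [ 0.6229 -0.1724  0.0924]
top blue [132.  162.3] [123 160  19   6  95] [0.7388 0.3708 0.0131]
top dark [359.  211.1] [347 199  25  25 541] [ 0.62
[... 2175 characters left out ...]
4.8 372.1] [243 350  59  50 722] [0.8912 0.0708 0.1028]
scene dark [287.9 357. ] [256 337  59  47 669] [0.8553 0.0708 0.1032]
scene dark [371.6 220.6] [363 210  19  22 352] [ 0.3627 -0.0356  0.0358]
scene dark [344.7 209.5] [336 199  18  23 351] [ 0.3564 -0.1175  0.0343]
scene dark [318.  197.8] [310 187  17  23 338] [ 0.347  -0.206   0.0326]
scene dark [376.  301.5] [362 292  29  20 323] [0.5997 0.1051 0.0334]
scene dark [349.7 291.4] [336 283  28  18 291] [0.6043 0.0448 0.0337]
scene dark [442.4 410.4] [422 399  42  24 268] [0.7455 0.3144 0.0114]
scene dark [324.6 281.6] [312 273  26  18 266] [ 0.6085 -0.0157  0.0339]
scene dark [300.6 272.2] [288 264  26  17 244] [ 0.6126 -0.0762  0.0338]
```

```bash
python3 -m jog '[{"rotation":[0,0,-8.5],"translation":[30,-50,10],"grip":85},{"rotation":[0,0,-17],"translation":[60,-100,20],"grip":85},{"rotation":[0,0,-25.5],"translation":[90,-150,30],"grip":85},{"rotation":[0,0,-34],"translation":[120,-200,40],"grip":85},{"rotation":[0,0,-42],"translation":[160,-250,50],"grip":85},{"rotation":[0,0,-50],"translation":[190,-300,60],"grip":85},{"rotation":[0,0,-58],"translation":[220,-350,70],"grip":85},{"rotation":[0,0,-66],"translation":[250,-400,70],"grip":85},{"rotation":[0,0,-73.45],"translation":[280,-450,70],"grip":85},{"rotation":[0,0,-73.45],"translation":[283,-500,70],"grip":85},{"rotation":[0,0,-73.45],"translation":[283,-527,70],"grip":85},{"rotation":[0,0,-73.45],"translation":[283,-527,70],"grip":85},{"rotation":[0,0,-73.45],"translation":[283,-527,70],"grip":85},{"rotation":[0,0,-73.45],"translation":[283,-527,70],"grip":85}]'
```

```text
time: 2.5
ee_pos: [0.4398, -0.0011, 0.3012]
tcp_rot: [-180.0, -0.0, 89.8]
wrist_force: [-0.4, 0.3, 0.9]
opening: 0.0847
grasp_force: 0.0
```

```bash
python3 - <<'E'
from h import *
p,d,T=cam('wrist'); save(p,'w1.png')
for nm,lo,hi in (('yel',(19,170,140),(32,255,255)),('dark',(0,0,0),(179,255,55))):
    for c,s,m in blobs(p,lo,hi,300,14): print(nm,c.round(1),s[4],at('wrist',T,c,d=np.median(d[m])).round(4))
E
```

```text
dark [307.9 422.6] 48277 [0.4382 0.0098 0.3734]
dark [503.5  73.4] 3385 [0.6101 0.1097 0.0358]
dark [500.2 141.2] 2945 [0.6142 0.049  0.0358]
dark [497.  203.5] 2494 [ 0.6182 -0.0119  0.0357]
dark [234.4 230.1] 2217 [ 0.3552 -0.0363  0.0443]
dark [234.  303.1] 2155 [ 0.3496 -0.1165  0.0428]
dark [494.2 260.9] 2112 [ 0.6223 -0.0727  0.0357]
dark [230.4 373.3] 2080 [ 0.3399 -0.2029  0.0411]
```

View pics/w1.png

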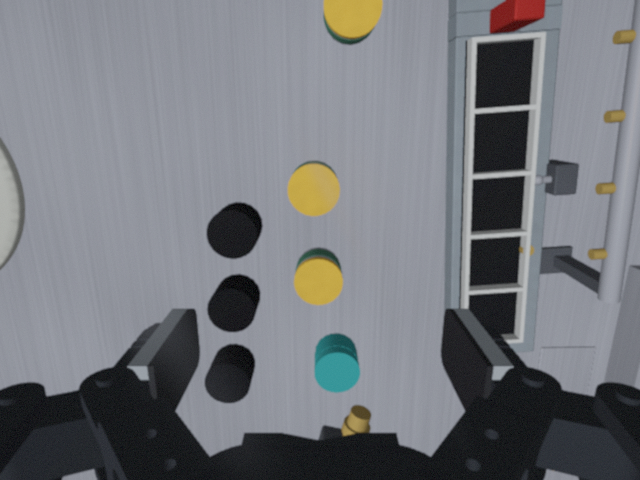

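Wrist view: lids with green sides at (314,189) tin B, (319,281) tin C and (352,12) tin A; turquoise (336,363) and the blacks on the left are decoys. Pocket row heights agree at 35 mm. I'll grasp tin B first.

```bash
python3 -m jog '[{"rotation":[0,0,4],"translation":[-5.5,4.5,-50],"grip":72},{"rotation":[0,0,4],"translation":[-5.5,4.5,-100],"grip":72},{"rotation":[0,0,4],"translation":[-5.5,4.5,-150],"grip":72},{"rotation":[0,0,4],"translation":[-5.5,4.5,-200],"grip":72},{"rotation":[0,0,4],"translation":[-5.5,4.5,-230],"grip":72},{"rotation":[0,0,4],"translation":[-5.5,4.5,-250],"grip":72},{"rotation":[0,0,4],"translation":[-5.5,4.5,-270],"grip":72},{"rotation":[0,0,4],"translation":[-5.5,4.5,-287.5],"grip":72},{"rotation":[0,0,4],"translation":[-5.5,4.5,-287.5],"grip":72},{"rotation":[0,0,4],"translation":[-5.5,4.5,-287.5],"grip":72},{"rotation":[0,0,4],"translation":[-5.5,4.5,-287.5],"grip":40},{"rotation":[0,0,4],"translation":[-5.5,4.5,-287.5],"grip":40},{"rotation":[0,0,4],"translation":[-5.5,4.5,-287.5],"grip":40},{"rotation":[0,0,4],"translation":[-5.5,4.5,-287.5],"grip":40},{"rotation":[0,0,4],"translation":[-5.5,4.5,-287.5],"grip":40},{"rotation":[0,0,4],"translation":[-5.5,4.5,-287.5],"grip":40}]' 40
```

```text
time: 4.15
ee_pos: [0.4349, 0.0051, 0.0152]
tcp_rot: [179.9, -0.0, 94.0]
wrist_force: [-2.2, 2.2, 6.2]
opening: 0.0491
grasp_force: 41.3
```

```bash
python3 -m jog '[{"rotation":[0,0,0],"translation":[0,0,30],"grip":40},{"rotation":[0,0,0],"translation":[0,0,70],"grip":40},{"rotation":[0,0,0],"translation":[0,0,110],"grip":40},{"rotation":[0,0,0],"translation":[40,-3.5,120],"grip":40},{"rotation":[0,0,0],"translation":[80,-7,120],"grip":40},{"rotation":[0,0,0],"translation":[120,-10,120],"grip":40},{"rotation":[0,0,0],"translation":[155,-13,120],"grip":40},{"rotation":[0,0,0],"translation":[183,-15.5,120],"grip":40},{"rotation":[0,0,0],"translation":[183,-15.5,120],"grip":40},{"rotation":[0,0,0],"translation":[183,-15.5,120],"grip":40},{"rotation":[0,0,0],"translation":[183,-15.5,120],"grip":40}]'
python3 - <<'E'
from h import *
p,d,T=cam('wrist'); save(p,'w2.png')
for c,s,m in blobs(p,(0,0,0),(179,255,55),300,14): print(c.round(1),s[4],at('wrist',T,c,d=np.median(d[m])).round(4))
E
```

```text
time: 5.25
ee_pos: [0.6165, -0.0107, 0.1341]
tcp_rot: [-180.0, -0.0, 94.0]
wrist_force: [0.3, -0.1, -1.8]
opening: 0.0489
grasp_force: 42.3
[312.2 424.4] 52727 [6.149e-01 6.000e-04 2.075e-01]
[315.8 136.6] 8214 [0.6107 0.0503 0.0359]
[317.2  37.6] 7914 [0.6081 0.1014 0.0357]
[311.6 225.3] 3839 [ 0.6117 -0.0016  0.0357]
```

View pics/w2.png

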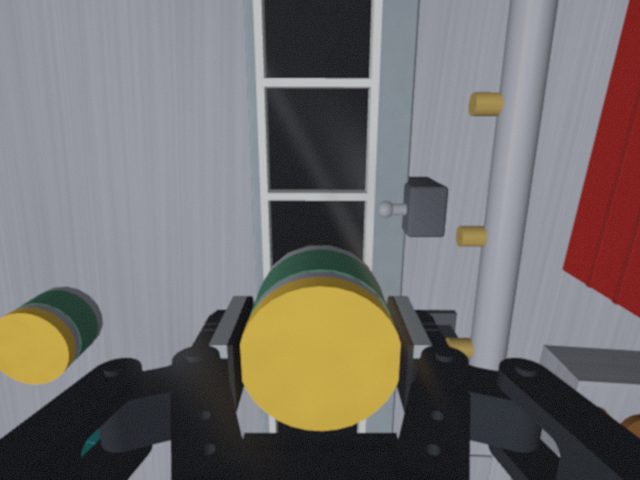

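Tin B is held centred at (320,353), over pocket 2; the pocket row reads about 1 mm nearer to the robot than I'd assumed. Lowering.

```bash
python3 -m jog '[{"rotation":[0,0,0],"translation":[-1.2,0,-30],"grip":40},{"rotation":[0,0,0],"translation":[-1.2,0,-55],"grip":40},{"rotation":[0,0,0],"translation":[-1.2,0,-65],"grip":40},{"rotation":[0,0,0],"translation":[-1.2,0,-72],"grip":40},{"rotation":[0,0,0],"translation":[-1.2,0,-77],"grip":40},{"rotation":[0,0,0],"translation":[-1.2,0,-81],"grip":40},{"rotation":[0,0,0],"translation":[-1.2,0,-83],"grip":40},{"rotation":[0,0,0],"translation":[-1.2,0,-83],"grip":40},{"rotation":[0,0,0],"translation":[-1.2,0,-83],"grip":40}]'
```

```text
time: 6.2
ee_pos: [0.6162, -0.0108, 0.0512]
tcp_rot: [180.0, 0.0, 94.0]
wrist_force: [-0.3, -0.1, -1.5]
opening: 0.049
grasp_force: 42.3
```

```bash
python3 -m jog '[{"rotation":[0,0,0],"translation":[0,0,0],"grip":70},{"rotation":[0,0,0],"translation":[0,0,0],"grip":70},{"rotation":[0,0,0],"translation":[0,0,0],"grip":70},{"rotation":[0,0,0],"translation":[0,0,0],"grip":70},{"rotation":[0,0,0],"translation":[0,0,15],"grip":70},{"rotation":[0,0,0],"translation":[0,0,45],"grip":70},{"rotation":[0,0,0],"translation":[0,0,85],"grip":70},{"rotation":[0,0,0],"translation":[-10,-10,115],"grip":70},{"rotation":[0,0,0],"translation":[-55,-30,125],"grip":70},{"rotation":[0,0,0],"translation":[-100,-50,125],"grip":70},{"rotation":[0,0,0],"translation":[-140,-65,125],"grip":70},{"rotation":[0,0,0],"translation":[-177,-80,125],"grip":70},{"rotation":[0,0,0],"translation":[-177,-80,125],"grip":70},{"rotation":[0,0,0],"translation":[-177,-80,125],"grip":70}]'
cat >> h.py <<'E'
def look(*names):
    for n in names:
        p,d,T=cam(n)
        for c,s,m in blobs(p,(18,140,110),(34,255,255),100,8): print(n,c.round(0),s[4],at(n,T,c,d=np.median(d[m])).round(4))
E
python3 -c "
from h import *
look('top','wrist')
p,d,T=cam('scene'); save(p[180:340,220:460].repeat(3,0).repeat(3,1),'s3.png')"
```

```text
time: 7.6
ee_pos: [0.4389, -0.0911, 0.1774]
tcp_rot: [179.8, 0.0, 93.9]
wrist_force: [-0.2, -0.4, 0.1]
opening: 0.0702
grasp_force: 0.0
top [393.  79.] 646 [ 0.9152 -0.2078  0.0369]
top [303. 212.] 484 [ 0.616  -0.0112  0.0798]
top [459. 205.] 469 [ 0.6377 -0.3482  0.0291]
top [221. 283.] 459 [0.4692 0.1645 0.0451]
top [ 12. 259.] 278 [0.5236 0.6219 0.0287]
top [466. 280.] 223 [ 0.4728 -0.3478  0.0784]
top [433. 277.] 198 [ 0.4827 -0.2894  0.0297]
top [489. 290.] 174 [ 0.4527 -0.4077  0.0302]
wrist [313. 228.] 3599 [ 0.436  -0.092   0.0459]
wrist [619. 130.] 3433 [ 0.6031 -0.0142  0.0807]
```

View pics/s3.png

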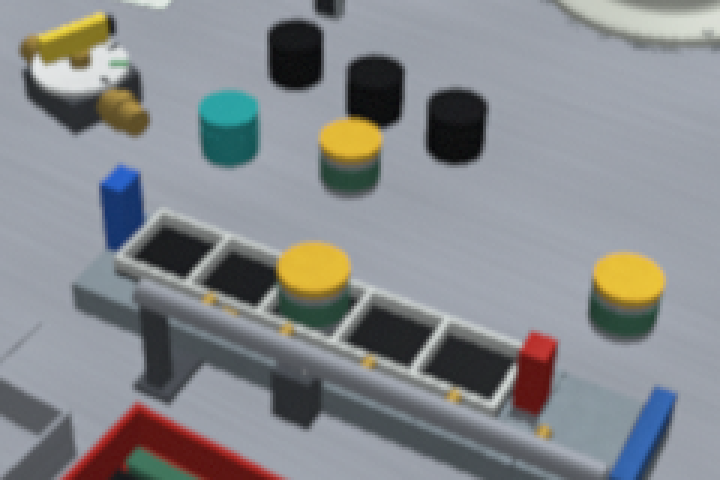

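Tin B stands in pocket 2 (crop (313,285)). Tin C hasn't moved. Next, tin C to pocket 1.

```bash
python3 -m jog '[{"rotation":[0,0,0],"translation":[-1,-0.3,-40],"grip":72},{"rotation":[0,0,0],"translation":[-1,-0.3,-85],"grip":72},{"rotation":[0,0,0],"translation":[-1,-0.3,-115],"grip":72},{"rotation":[0,0,0],"translation":[-1,-0.3,-140],"grip":72},{"rotation":[0,0,0],"translation":[-1,-0.3,-155],"grip":72},{"rotation":[0,0,0],"translation":[-1,-0.3,-162],"grip":72},{"rotation":[0,0,0],"translation":[-1,-0.3,-162],"grip":72},{"rotation":[0,0,0],"translation":[-1,-0.3,-162],"grip":40},{"rotation":[0,0,0],"translation":[-1,-0.3,-162],"grip":40},{"rotation":[0,0,0],"translation":[-1,-0.3,-162],"grip":40},{"rotation":[0,0,0],"translation":[-1,-0.3,-162],"grip":40},{"rotation":[0,0,0],"translation":[-1,-0.3,-162],"grip":40},{"rotation":[0,0,0],"translation":[-1,-0.3,-162],"grip":40},{"rotation":[0,0,0],"translation":[-1,-0.3,-140],"grip":40},{"rotation":[0,0,0],"translation":[-1,-0.3,-100],"grip":40},{"rotation":[0,0,0],"translation":[-1,-0.3,-60],"grip":40},{"rotation":[0,0,0],"translation":[-1,-0.3,-42],"grip":40},{"rotation":[0,0,0],"translation":[-1,-0.3,-42],"grip":40}]' 40
python3 -m jog '[{"rotation":[0,0,0],"translation":[40,4,0],"grip":40},{"rotation":[0,0,0],"translation":[80,8,0],"grip":40},{"rotation":[0,0,0],"translation":[120,12,0],"grip":40},{"rotation":[0,0,0],"translation":[155,16,0],"grip":40},{"rotation":[0,0,0],"translation":[182,20,0],"grip":40},{"rotation":[0,0,0],"translation":[182,20,0],"grip":40},{"rotation":[0,0,0],"translation":[182,20,-20],"grip":40},{"rotation":[0,0,0],"translation":[182,20,-50],"grip":40},{"rotation":[0,0,0],"translation":[182,20,-55],"grip":40},{"rotation":[0,0,0],"translation":[182,20,-55],"grip":40},{"rotation":[0,0,0],"translation":[182,20,-55],"grip":40}]'
python3 -c "
from h import *
look('top','wrist')
p,d,T=cam('wrist'); save(p,'w4.png')"
```

```text
time: 9.55
ee_pos: [0.4394, -0.0914, 0.1368]
tcp_rot: [179.7, 0.1, 94.0]
wrist_force: [0.7, -0.6, -1.3]
opening: 0.0487
grasp_force: 41.7
time: 10.65
ee_pos: [0.62, -0.0712, 0.0799]
tcp_rot: [179.9, 0.0, 94.0]
wrist_force: [1.0, 0.5, 0.0]
opening: 0.0489
grasp_force: 43.4
top [393.  80.] 641 [ 0.9148 -0.2079  0.0368]
top [459. 205.] 469 [ 0.6377 -0.3481  0.0291]
top [221. 283.] 459 [0.4692 0.1645 0.045 ]
top [ 12. 259.] 272 [0.5238 0.6223 0.0286]
top [430. 114.] 250 [ 0.838  -0.2868  0.0354]
top [466. 281.] 227 [ 0.4727 -0.3478  0.0781]
top [433. 277.] 195 [ 0.4825 -0.2894  0.0298]
top [489. 290.] 173 [ 0.4527 -0.4077  0.03  ]
wrist [319. 354.] 19155 [ 0.6207 -0.0699  0.1113]
wrist [319. 151.] 17835 [ 0.6168 -0.011   0.0811]
```

View pics/w4.png

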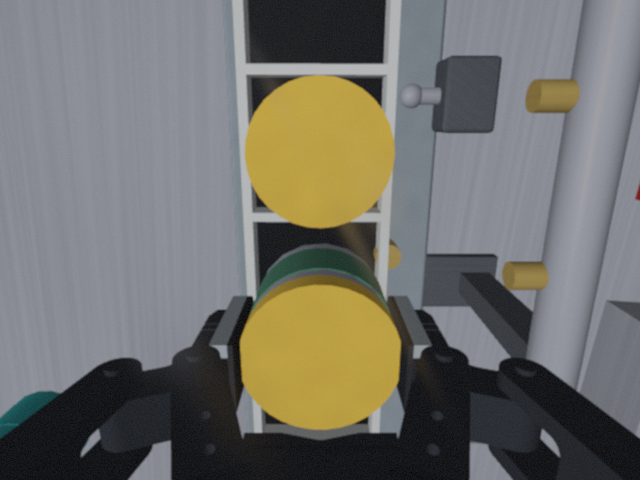

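Tin C is held over pocket 1 at (319,354), in line with tin B (319,151). Lowering and releasing, then on to tin A.

```bash
python3 -m jog '[{"rotation":[0,0,0],"translation":[0,-0.7,-8],"grip":40},{"rotation":[0,0,0],"translation":[0,-0.7,-15],"grip":40},{"rotation":[0,0,0],"translation":[0,-0.7,-21],"grip":40},{"rotation":[0,0,0],"translation":[0,-0.7,-26],"grip":40},{"rotation":[0,0,0],"translation":[0,-0.7,-28],"grip":40},{"rotation":[0,0,0],"translation":[0,-0.7,-28],"grip":40}]'
python3 -m jog '[{"rotation":[0,0,0],"translation":[0,0,0],"grip":70},{"rotation":[0,0,0],"translation":[0,0,0],"grip":70},{"rotation":[0,0,0],"translation":[0,0,0],"grip":70},{"rotation":[0,0,0],"translation":[0,0,0],"grip":70},{"rotation":[0,0,0],"translation":[0,0,15],"grip":70},{"rotation":[0,0,0],"translation":[0,0,45],"grip":70},{"rotation":[0,0,0],"translation":[0,0,85],"grip":70},{"rotation":[0,0,0],"translation":[-10,20,115],"grip":70},{"rotation":[0,0,0],"translation":[-35,60,125],"grip":70},{"rotation":[0,0,0],"translation":[-60,95,125],"grip":70},{"rotation":[0,0,0],"translation":[-85,130,125],"grip":70},{"rotation":[0,0,0],"translation":[-110,165,125],"grip":70},{"rotation":[0,0,0],"translation":[-130,200,125],"grip":70},{"rotation":[0,0,0],"translation":[-150,236,125],"grip":70},{"rotation":[0,0,0],"translation":[-150,236,125],"grip":70},{"rotation":[0,0,0],"translation":[-150,236,125],"grip":70}]'
python3 -c "
from h import *
look('top','wrist','scene')"
```

```text
time: 11.4
ee_pos: [0.6198, -0.0718, 0.0506]
tcp_rot: [-180.0, -0.0, 94.0]
wrist_force: [-0.5, -0.6, -0.5]
opening: 0.0491
grasp_force: 43.6
time: 13.0
ee_pos: [0.4698, 0.165, 0.1771]
tcp_rot: [179.9, -0.0, 94.1]
wrist_force: [-0.0, 0.6, 0.3]
opening: 0.07
grasp_force: 0.0
top [393.  79.] 646 [ 0.9151 -0.2077  0.037 ]
top [303. 212.] 485 [ 0.616  -0.0113  0.0797]
top [332. 210.] 478 [ 0.6198 -0.0713  0.0797]
top [459. 205.] 469 [ 0.6376 -0.3481  0.029 ]
top [223. 284.] 378 [0.4686 0.1605 0.0449]
top [ 12. 259.] 274 [0.5238 0.6216 0.0295]
top [466. 281.] 226 [ 0.4727 -0.3477  0.0783]
top [433. 277.] 198 [ 0.4826 -0.2894  0.0298]
wrist [315. 227.] 3738 [0.4677 0.1645 0.046 ]
wrist [517. 470.] 614 [0.6247 0.0034 0.0809]
scene [324. 270.] 347 [ 0.6191 -0.0107  0.0792]
scene [299. 260.] 324 [ 0.623  -0.0707  0.0792]
scene [429. 273.] 320 [0.4717 0.1647 0.0445]
scene [243. 193.] 232 [ 0.4777 -0.3502  0.0691]
scene [202. 239.] 211 [ 0.642  -0.3481  0.0278]
```

```bash
python3 -m jog '[{"rotation":[0,0,0],"translation":[-0.5,0,-40],"grip":72},{"rotation":[0,0,0],"translation":[-0.5,0,-85],"grip":72},{"rotation":[0,0,0],"translation":[-0.5,0,-115],"grip":72},{"rotation":[0,0,0],"translation":[-0.5,0,-140],"grip":72},{"rotation":[0,0,0],"translation":[-0.5,0,-155],"grip":72},{"rotation":[0,0,0],"translation":[-0.5,0,-162],"grip":72},{"rotation":[0,0,0],"translation":[-0.5,0,-162],"grip":72},{"rotation":[0,0,0],"translation":[-0.5,0,-162],"grip":40},{"rotation":[0,0,0],"translation":[-0.5,0,-162],"grip":40},{"rotation":[0,0,0],"translation":[-0.5,0,-162],"grip":40},{"rotation":[0,0,0],"translation":[-0.5,0,-162],"grip":40},{"rotation":[0,0,0],"translation":[-0.5,0,-162],"grip":40},{"rotation":[0,0,0],"translation":[-0.5,0,-162],"grip":40},{"rotation":[0,0,0],"translation":[-0.5,0,-140],"grip":40},{"rotation":[0,0,0],"translation":[-0.5,0,-100],"grip":40},{"rotation":[0,0,0],"translation":[-0.5,0,-60],"grip":40},{"rotation":[0,0,0],"translation":[-0.5,0,-42],"grip":40},{"rotation":[0,0,0],"translation":[-0.5,0,-42],"grip":40}]' 40
python3 -m jog '[{"rotation":[0,0,0],"translation":[30,-12,0],"grip":40},{"rotation":[0,0,0],"translation":[65,-28,0],"grip":40},{"rotation":[0,0,0],"translation":[105,-42,0],"grip":40},{"rotation":[0,0,0],"translation":[138.5,-56,0],"grip":40},{"rotation":[0,0,0],"translation":[138.5,-56,0],"grip":40},{"rotation":[0,0,0],"translation":[138.5,-56,-20],"grip":40},{"rotation":[0,0,0],"translation":[138.5,-56,-50],"grip":40},{"rotation":[0,0,0],"translation":[138.5,-56,-55],"grip":40},{"rotation":[0,0,0],"translation":[138.5,-56,-55],"grip":40},{"rotation":[0,0,0],"translation":[138.5,-56,-55],"grip":40}]'
python3 -c "
from h import *
look('top','wrist')"
```

```text
time: 14.95
ee_pos: [0.4709, 0.1648, 0.1373]
tcp_rot: [179.7, -0.1, 94.0]
wrist_force: [0.5, 0.1, -0.9]
opening: 0.0492
grasp_force: 41.8
time: 15.95
ee_pos: [0.6081, 0.1085, 0.0799]
tcp_rot: [179.9, -0.0, 94.0]
wrist_force: [0.5, 0.5, -0.3]
opening: 0.0489
grasp_force: 42.3
top [393.  80.] 652 [ 0.915  -0.2075  0.037 ]
top [303. 212.] 483 [ 0.616  -0.0112  0.0796]
top [332. 210.] 478 [ 0.6198 -0.0713  0.0797]
top [459. 205.] 470 [ 0.6377 -0.3482  0.029 ]
top [ 12. 259.] 273 [0.5235 0.6224 0.0282]
top [466. 280.] 225 [ 0.4729 -0.3479  0.0781]
top [433. 277.] 196 [ 0.4825 -0.2894  0.0298]
top [386.  55.] 181 [ 0.9695 -0.1936  0.0398]
wrist [319. 352.] 19163 [0.6087 0.1104 0.1109]
```

```bash
python3 -m jog '[{"rotation":[0,0,0],"translation":[0,-0.3,-8],"grip":40},{"rotation":[0,0,0],"translation":[0,-0.3,-15],"grip":40},{"rotation":[0,0,0],"translation":[0,-0.3,-21],"grip":40},{"rotation":[0,0,0],"translation":[0,-0.3,-26],"grip":40},{"rotation":[0,0,0],"translation":[0,-0.3,-28],"grip":40},{"rotation":[0,0,0],"translation":[0,-0.3,-28],"grip":40}]'
python3 -m jog '[{"rotation":[0,0,0],"translation":[0,0,0],"grip":70},{"rotation":[0,0,0],"translation":[0,0,0],"grip":70},{"rotation":[0,0,0],"translation":[0,0,0],"grip":70},{"rotation":[0,0,0],"translation":[0,0,0],"grip":70},{"rotation":[0,0,0],"translation":[0,0,15],"grip":70},{"rotation":[0,0,0],"translation":[0,0,45],"grip":70},{"rotation":[0,0,0],"translation":[0,0,85],"grip":70},{"rotation":[0,0,0],"translation":[0,0,115],"grip":70},{"rotation":[0,0,0],"translation":[-3,20,115],"grip":70},{"rotation":[0,0,0],"translation":[-3,20,115],"grip":70},{"rotation":[0,0,0],"translation":[-3,20,115],"grip":70}]'
python3 -c "
from h import *
look('top','scene')
p,d,T=cam('wrist'); save(p,'w5.png')
h=cv2.cvtColor(p,cv2.COLOR_RGB2HSV)
for c,s,m in blobs(p,(0,170,90),(8,255,255),100,3): print('red',c.round(),s,at('wrist',T,c,d=np.median(d[m])).round(4))
zs=np.median(d[m]); print(zs)
"
```

```text
time: 16.65
ee_pos: [0.6078, 0.1079, 0.0507]
tcp_rot: [-180.0, 0.0, 94.0]
wrist_force: [-0.3, -1.0, -0.9]
opening: 0.0491
grasp_force: 42.3
time: 17.75
ee_pos: [0.6049, 0.128, 0.1663]
tcp_rot: [180.0, 0.0, 94.1]
wrist_force: [-0.5, 0.5, 0.0]
opening: 0.0698
grasp_force: 0.0
top [393.  80.] 633 [ 0.915  -0.208   0.0368]
top [303. 212.] 482 [ 0.616  -0.0113  0.0798]
top [332. 210.] 477 [ 0.6197 -0.0713  0.0799]
top [459. 205.] 468 [ 0.6377 -0.3483  0.0291]
top [246. 217.] 467 [0.6074 0.1078 0.0801]
top [ 12. 259.] 271 [0.5238 0.6223 0.0283]
top [466. 280.] 225 [ 0.4729 -0.3478  0.0786]
top [433. 277.] 195 [ 0.4824 -0.2894  0.03  ]
scene [377. 290.] 397 [0.6108 0.1089 0.0792]
scene [324. 270.] 347 [ 0.619  -0.0107  0.079 ]
scene [299. 260.] 323 [ 0.6226 -0.0709  0.0789]
scene [243. 193.] 231 [ 0.4771 -0.3505  0.0686]
scene [202. 239.] 213 [ 0.6422 -0.3475  0.0281]
red [600. 235.] [  527    22   113   373 23059] [0.7889 0.1381 0.0471]
red [313. 204.] [301 183  34  37 787] [0.6002 0.1529 0.0843]
0.22808547
```

View pics/w5.png

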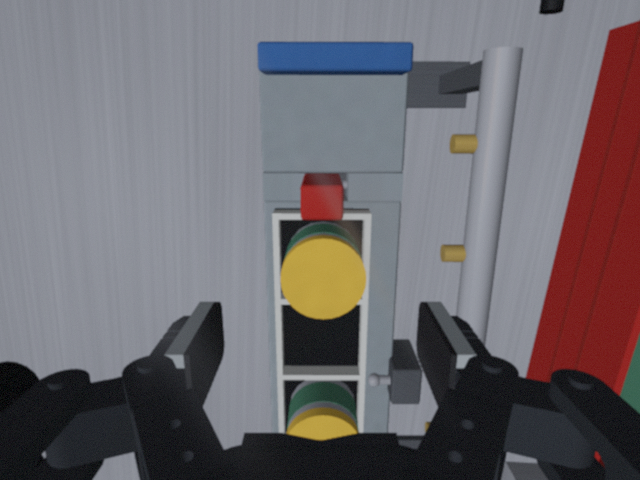

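All three tins are in pockets. The pin's top face is at about (323,205), and pockets 4 and 2 are occupied in view.

```bash
python3 -c "
from h import *
p,d,T=cam('wrist')
g=p.astype(int); m=(g[:,:,0]>150)&(g[:,:,1]<70)&(d>0.2); m[:,500:]=0
n,l,s,c=cv2.connectedComponentsWithStats(m.astype('uint8')); 
W=np.array([at('wrist',T,(u,v),d=d[v,u]) for v,u in zip(*np.nonzero(m))])
t=W[np.abs(W[:,2]-.0845)<.004]; print(len(W),len(t),t.min(0),t.max(0),(t.min(0)+t.max(0))/2)
print(at('wrist',T,(323,205),z=.084))
print(spotter.mark_of('wrist','lock_pin')[:2])
"
```

```text
665 665 [0.5928086  0.14512321 0.0825265 ] [0.61297929 0.16207728 0.08688106] [0.60289394 0.15360024 0.08470378]
[0.60542604 0.15278838 0.084     ]
[{'uv': [320.2, 180.2], 'confidence': 0.63}]
```

```bash
python3 -m jog '[{"rotation":[0,0,0],"translation":[-0.5,15,0],"grip":56},{"rotation":[0,0,0],"translation":[-0.5,25,0],"grip":56},{"rotation":[0,0,0],"translation":[-0.5,25,-20],"grip":56},{"rotation":[0,0,0],"translation":[-0.5,25,-50],"grip":56},{"rotation":[0,0,0],"translation":[-0.5,25,-80],"grip":56},{"rotation":[0,0,0],"translation":[-0.5,25,-100],"grip":56},{"rotation":[0,0,0],"translation":[-0.5,25,-114],"grip":56},{"rotation":[0,0,0],"translation":[-0.5,25,-114],"grip":56},{"rotation":[0,0,0],"translation":[-0.5,25,-114],"grip":15},{"rotation":[0,0,0],"translation":[-0.5,25,-114],"grip":15},{"rotation":[0,0,0],"translation":[-0.5,25,-114],"grip":15},{"rotation":[0,0,0],"translation":[-0.5,25,-114],"grip":15},{"rotation":[0,0,0],"translation":[-0.5,25,-114],"grip":15},{"rotation":[0,0,0],"translation":[-0.5,25,-114],"grip":15},{"rotation":[0,0,0],"translation":[-0.5,25,-114],"grip":15},{"rotation":[0,0,0],"translation":[-0.5,25,-114],"grip":15}]' 60
```

```text
time: 19.6
ee_pos: [0.6051, 0.1532, 0.0534]
tcp_rot: [179.9, -0.0, 94.0]
wrist_force: [-1.4, 0.7, 6.2]
opening: 0.0231
grasp_force: 58.8
```

```bash
python3 -m jog '[{"rotation":[0,0,0],"translation":[0,0,4],"grip":15},{"rotation":[0,0,0],"translation":[0,0,8],"grip":15},{"rotation":[0,0,0],"translation":[0,0,12],"grip":15},{"rotation":[0,0,0],"translation":[0,0,17],"grip":15},{"rotation":[0,0,0],"translation":[0,0,24],"grip":15},{"rotation":[0,0,0],"translation":[0,0,35],"grip":15},{"rotation":[0,0,0],"translation":[0,0,55],"grip":15},{"rotation":[0,0,0],"translation":[0,0,85],"grip":15},{"rotation":[0,0,0],"translation":[0,0,110],"grip":15},{"rotation":[0,0,0],"translation":[0,0,110],"grip":15},{"rotation":[0,0,0],"translation":[0,0,110],"grip":15}]'
python3 -c "
from h import *
look('top')
p,d,T=cam('scene'); save(p[200:380,280:600].repeat(2,0).repeat(2,1),'s6.png')"
```

```text
time: 20.7
ee_pos: [0.605, 0.1531, 0.1629]
tcp_rot: [179.9, -0.0, 94.0]
wrist_force: [0.2, -0.8, 0.2]
opening: 0.0232
grasp_force: 61.2
top [393.  80.] 634 [ 0.915  -0.2081  0.0368]
top [303. 212.] 484 [ 0.616  -0.0112  0.0798]
top [332. 210.] 478 [ 0.6197 -0.0713  0.0798]
top [246. 217.] 477 [0.6078 0.1082 0.0799]
top [459. 205.] 467 [ 0.6377 -0.3483  0.0289]
top [ 12. 259.] 274 [0.5235 0.6217 0.0288]
top [466. 281.] 226 [ 0.4727 -0.3478  0.078 ]
top [433. 277.] 195 [ 0.4825 -0.2894  0.0298]
```

View pics/s6.png

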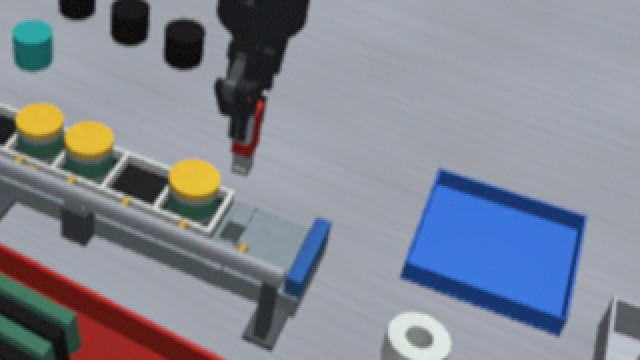

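The pin is out and held at (245,140). Carrying it to the tray centre.

```bash
python3 -m jog '[{"rotation":[0,0,0],"translation":[-25,35,0],"grip":15},{"rotation":[0,0,0],"translation":[-50,75,0],"grip":15},{"rotation":[0,0,0],"translation":[-72,115,0],"grip":15},{"rotation":[0,0,0],"translation":[-95,155,0],"grip":15},{"rotation":[0,0,0],"translation":[-118,195,0],"grip":15},{"rotation":[0,0,0],"translation":[-141,232,0],"grip":15},{"rotation":[0,0,0],"translation":[-141,232,-20],"grip":15},{"rotation":[0,0,0],"translation":[-141,232,-50],"grip":15},{"rotation":[0,0,0],"translation":[-141,232,-80],"grip":15},{"rotation":[0,0,0],"translation":[-141,232,-98],"grip":15},{"rotation":[0,0,0],"translation":[-141,232,-105],"grip":15},{"rotation":[0,0,0],"translation":[-141,232,-108],"grip":15},{"rotation":[0,0,0],"translation":[-141,232,-110],"grip":15},{"rotation":[0,0,0],"translation":[-141,232,-111],"grip":15},{"rotation":[0,0,0],"translation":[-141,232,-111],"grip":15}]'
```

```text
time: 22.3
ee_pos: [0.4638, 0.3852, 0.0525]
tcp_rot: [179.9, -0.1, 94.0]
wrist_force: [-2.0, -1.0, 4.6]
opening: 0.0233
grasp_force: 61.7
```

```bash
python3 -m jog '[{"rotation":[0,0,0],"translation":[0,0,0.5],"grip":50},{"rotation":[0,0,0],"translation":[0,0,0.5],"grip":50},{"rotation":[0,0,0],"translation":[0,0,0.5],"grip":50},{"rotation":[0,0,0],"translation":[0,0,0.5],"grip":50},{"rotation":[0,0,0],"translation":[0,0,15],"grip":50},{"rotation":[0,0,0],"translation":[0,0,40],"grip":50},{"rotation":[0,0,0],"translation":[0,0,80],"grip":50},{"rotation":[0,0,0],"translation":[0,0,120],"grip":50},{"rotation":[0,0,0],"translation":[10,-40,140],"grip":50},{"rotation":[0,0,0],"translation":[25,-85,140],"grip":50},{"rotation":[0,0,0],"translation":[38,-130,140],"grip":50},{"rotation":[0,0,0],"translation":[52,-175,140],"grip":50},{"rotation":[0,0,0],"translation":[65,-220,140],"grip":50}]'
python3 -m jog '[{"rotation":[0,0,0],"translation":[15,-45,0],"grip":50},{"rotation":[0,0,0],"translation":[30,-90,0],"grip":50},{"rotation":[0,0,0],"translation":[45,-135,0],"grip":50},{"rotation":[0,0,0],"translation":[60,-180,0],"grip":50},{"rotation":[0,0,0],"translation":[75,-225,0],"grip":50},{"rotation":[0,0,0],"translation":[88,-270,0],"grip":50},{"rotation":[0,0,0],"translation":[95,-315,0],"grip":50},{"rotation":[0,0,0],"translation":[97.5,-355,0],"grip":50},{"rotation":[0,0,0],"translation":[97.5,-365,0],"grip":50},{"rotation":[0,0,0],"translation":[97.5,-365,0],"grip":50},{"rotation":[0,0,0],"translation":[97.5,-365,0],"grip":50}]'
python3 -c "
from h import *
look('top')
p,d,T=cam('wrist'); save(p,'w7.png')
h=cv2.cvtColor(p,cv2.COLOR_RGB2HSV); m=cv2.inRange(h,(105,150,60),(125,255,255))>0
W=np.array([at('wrist',T,(u,v),d=d[v,u]) for v,u in zip(*np.nonzero(m))])
t=W[np.abs(W[:,2]-.095)<.004]; print(len(W),len(t),t.min(0),t.max(0),(t.min(0)+t.max(0))/2)
p,d,T=cam('scene'); s=p[180:380,200:600]; save(cv2.resize(s,(800,400)),'s7.png')
"
```

```text
time: 23.6
ee_pos: [0.5288, 0.1632, 0.1922]
tcp_rot: [179.9, -0.0, 94.0]
wrist_force: [0.6, -0.4, 1.1]
opening: 0.05
grasp_force: 0.0
time: 24.7
ee_pos: [0.6259, -0.1993, 0.1914]
tcp_rot: [180.0, -0.0, 94.0]
wrist_force: [0.3, 1.3, -0.4]
opening: 0.0501
grasp_force: 0.0
top [393.  79.] 635 [ 0.9152 -0.2083  0.037 ]
top [303. 212.] 480 [ 0.6161 -0.0113  0.0797]
top [332. 210.] 477 [ 0.6197 -0.0713  0.0797]
top [246. 217.] 477 [0.6077 0.1082 0.0799]
top [ 12. 259.] 266 [0.5235 0.622  0.0292]
top [466. 280.] 226 [ 0.4728 -0.3478  0.0784]
top [489. 290.] 170 [ 0.4525 -0.4077  0.0294]
top [ 28. 217.] 159 [0.6145 0.5895 0.0316]
1367 1252 [ 0.61305524 -0.18488697  0.09186221] [ 0.63985994 -0.16401916  0.09775542] [ 0.62645759 -0.17445306  0.09480881]
```

View pics/w7.png

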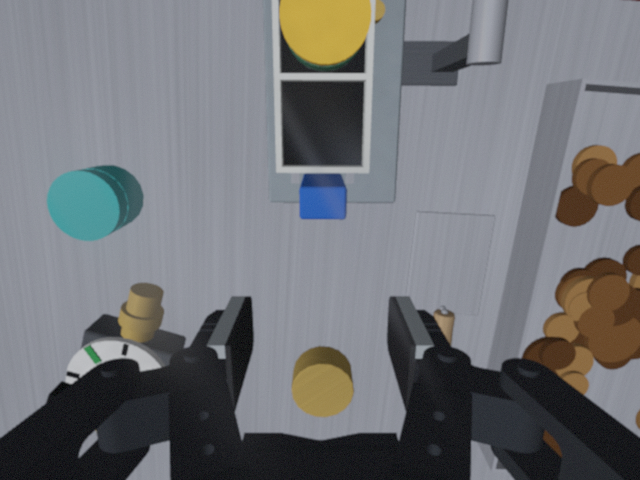

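View pics/s7.png

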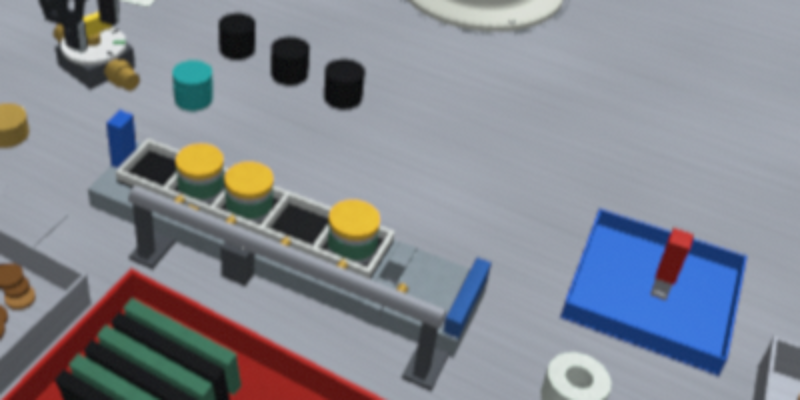

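The pin stands in the tray (the lean in the picture at (670,265) is perspective). The post top is at (323,205), in line with the gripper. Pinching the post.

```bash
python3 -m jog '[{"rotation":[0,0,0],"translation":[0.5,12,-20],"grip":54},{"rotation":[0,0,0],"translation":[0.5,25,-45],"grip":54},{"rotation":[0,0,0],"translation":[0.5,25,-75],"grip":54},{"rotation":[0,0,0],"translation":[0.5,25,-105],"grip":54},{"rotation":[0,0,0],"translation":[0.5,25,-122],"grip":54},{"rotation":[0,0,0],"translation":[0.5,25,-122],"grip":20},{"rotation":[0,0,0],"translation":[0.5,25,-122],"grip":20},{"rotation":[0,0,0],"translation":[0.5,25,-122],"grip":20},{"rotation":[0,0,0],"translation":[0.5,25,-122],"grip":20},{"rotation":[0,0,0],"translation":[0.5,25,-122],"grip":20},{"rotation":[0,0,0],"translation":[0.5,25,-122],"grip":20},{"rotation":[0,0,0],"translation":[0.5,25,-122],"grip":20}]' 40
python3 -m jog '[{"rotation":[0,0,0],"translation":[-0.4,5,0],"grip":20},{"rotation":[0,0,0],"translation":[-1,15,0],"grip":20},{"rotation":[0,0,0],"translation":[-1.7,25,0],"grip":20},{"rotation":[0,0,0],"translation":[-2.3,35,0],"grip":20},{"rotation":[0,0,0],"translation":[-3,45,0],"grip":20},{"rotation":[0,0,0],"translation":[-3.7,55,0],"grip":20},{"rotation":[0,0,0],"translation":[-4.2,63,0],"grip":20},{"rotation":[0,0,0],"translation":[-4.6,68,0],"grip":20},{"rotation":[0,0,0],"translation":[-4.9,72,0],"grip":20},{"rotation":[0,0,0],"translation":[-5.1,76,0],"grip":20},{"rotation":[0,0,0],"translation":[-5.3,79,0],"grip":20},{"rotation":[0,0,0],"translation":[-5.4,80.5,0],"grip":20},{"rotation":[0,0,0],"translation":[-5.4,80.5,0],"grip":20},{"rotation":[0,0,0],"translation":[-5.4,80.5,0],"grip":20}]'
```

```text
time: 26.05
ee_pos: [0.626, -0.1749, 0.0694]
tcp_rot: [-180.0, -0.0, 94.0]
wrist_force: [-5.1, 0.8, -4.9]
opening: 0.0273
grasp_force: 42.5
time: 27.45
ee_pos: [0.6207, -0.0961, 0.0694]
tcp_rot: [-180.0, 0.2, 93.9]
wrist_force: [-5.2, -7.9, -5.3]
opening: 0.0271
grasp_force: 42.3
```

```bash
python3 -m jog '[{"rotation":[0,0,0],"translation":[0,1.5,0],"grip":20},{"rotation":[0,0,0],"translation":[-0.1,3,0],"grip":20},{"rotation":[0,0,0],"translation":[-0.1,3,0],"grip":20},{"rotation":[0,0,0],"translation":[-0.1,3,0],"grip":20}]'
python3 -m jog '[{"rotation":[0,0,0],"translation":[0,0,0],"grip":54},{"rotation":[0,0,0],"translation":[0,0,0],"grip":54},{"rotation":[0,0,0],"translation":[0,0,0],"grip":54},{"rotation":[0,0,0],"translation":[0,0,0],"grip":54},{"rotation":[0,0,0],"translation":[0,0,20],"grip":54},{"rotation":[0,0,0],"translation":[0,0,60],"grip":54},{"rotation":[0,0,0],"translation":[0,-30,100],"grip":54},{"rotation":[0,0,0],"translation":[-20,-70,110],"grip":54},{"rotation":[0,0,0],"translation":[-50,-110,110],"grip":54},{"rotation":[0,0,0],"translation":[-80,-150,110],"grip":54},{"rotation":[0,0,0],"translation":[-110,-190,110],"grip":54},{"rotation":[0,0,0],"translation":[-130,-230,110],"grip":54},{"rotation":[0,0,0],"translation":[-148,-270,110],"grip":54},{"rotation":[0,0,0],"translation":[-148,-278,110],"grip":54},{"rotation":[0,0,0],"translation":[-148,-278,110],"grip":54},{"rotation":[0,0,0],"translation":[-148,-278,110],"grip":54}]'
python3 -c "
from h import *
look('top')
p,d,T=cam('top'); c,s,m=[b for b in blobs(p,(105,180,80),(122,255,255),30,14) if abs(b[0][1]-210)<8 and b[0][0]>250][0]; print('post',c,at('top',T,c,d=np.median(d[m])).round(4))
h=cv2.cvtColor(p,cv2.COLOR_RGB2HSV)
p,d,T=cam('wrist'); save(p,'w8.png')
"
```

```text
time: 27.85
ee_pos: [0.6207, -0.0961, 0.0695]
tcp_rot: [-180.0, 0.5, 93.8]
wrist_force: [-3.0, -23.6, -7.0]
opening: 0.0274
grasp_force: 42.1
time: 29.45
ee_pos: [0.4735, -0.3688, 0.1788]
tcp_rot: [180.0, -0.0, 94.0]
wrist_force: [-0.3, 1.2, -0.6]
opening: 0.0543
grasp_force: 0.0
top [393.  80.] 643 [ 0.9149 -0.2076  0.0369]
top [294. 213.] 487 [0.6151 0.0066 0.0799]
top [266. 215.] 481 [0.611  0.0664 0.0798]
top [208. 219.] 480 [0.6024 0.1861 0.0802]
top [459. 205.] 471 [ 0.6376 -0.3481  0.029 ]
top [ 12. 259.] 276 [0.5238 0.6221 0.0289]
top [466. 280.] 222 [ 0.4728 -0.3478  0.0782]
top [433. 276.] 202 [ 0.4828 -0.2893  0.0299]
post [343.53146853 210.38461538] [ 0.618  -0.0957  0.093 ]
```

View pics/w8.png

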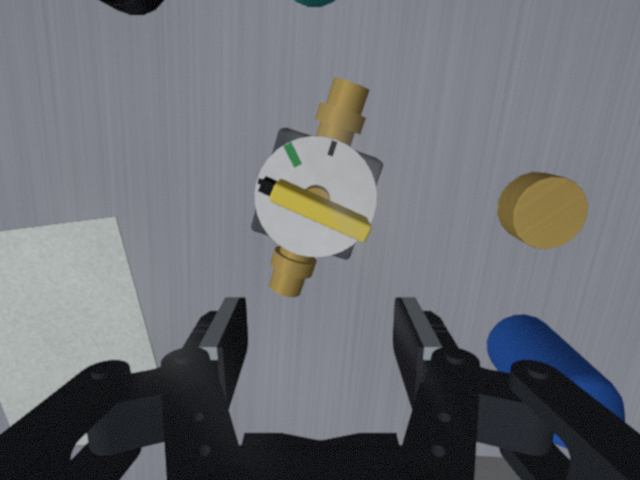

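The valve handle is at (318,210), its black tip at (266,186) and the green mark at (292,154). First I'll check the carriage travel using the empty pockets.

```bash
python3 -c "
from h import *
p,d,T=cam('top')
for c,s,m in blobs(p,(0,0,0),(179,255,55),300,14):
    if 195<c[1]<230: print(c.round(2),s,at('top',T,c,z=.035).round(4), at('top',T,[359.0,211.1],z=.035).round(4))
s=p[160:250,170:400]; save(cv2.resize(s,None,fx=3.4,fy=3.4,interpolation=2),'t9.png')
"
```

```text
[322.78 213.62] [311 202  25  24 540] [ 0.6192 -0.0524  0.035 ] [ 0.6243 -0.1307  0.035 ]
[239.08 219.6 ] [227 208  25  24 538] [0.607  0.1286 0.035 ] [ 0.6243 -0.1307  0.035 ]
```

View pics/t9.png

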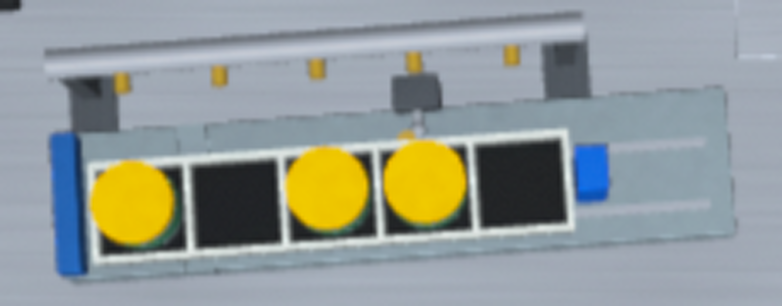

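The carriage is at its stop (travel about 79 mm, with a hard stop at 23 N), next to the blue block at (85,200). Measuring the valve now.

```bash
python3 -c "
from h import *
p,d,T=cam('wrist'); o=readout.get_obs(); print(o['q'].round(1),o['tcp_rot'],o['ee_pos'])
for c,s,m in blobs(p,(18,100,90),(34,255,255),100,8):
    W=np.array([at('wrist',T,(u,v),d=d[v,u]) for v,u in zip(*np.nonzero(m))]); t=W[np.abs(W[:,2]-.08)<.004]
    if len(t)>300:
        (cx,cy),(w,h),a=cv2.minAreaRect((t[:,:2]*1000).astype('float32')); print(c,len(t),cx,cy,w,h,a,t[:,2].mean())
for uv,z in (((266,186),.075),((292,154),.04),((317,196),.04),((332,148),.04),((365,232),.08)): print(uv,at('wrist',T,uv,z=z).round(4))
print([(r['uv'],r['confidence'],at('wrist',T,r['uv'],z=.067).round(4)) for r in spotter.mark_of('wrist','valve_grip')])
"
```

```text
[-37.9  11.2  11.1  90.    0.   48. ] [ 1.79995425e+02 -1.94940724e-03  9.40972683e+01] [ 0.47353925 -0.36856784  0.17886956]Traceback (most recent call last):
  File "<string>", line 5, in <module>
    W=np.array([at('wrist',T,(u,v),d=d[v,u]) for v,u in zip(*np.nonzero(m))]); t=W[np.abs(W[:,2]-.08)<.004]
                ~~^^^^^^^^^^^^^^^^^^^^^^^^^^
  File "h.py", line 15, in at
    r=ray(name,T,uv);
  File "h.py", line 12, in ray
    i=imaging.camera_info(name); f=240/np.tan(np.radians(i['vertical_fov'])/2)
ValueError: time passes only in moves, steps and waits
```

```bash
cat >> h.py <<'E'
import functools
imaging.camera_info=functools.lru_cache(None)(imaging.camera_info)
E
python3 -c "
from h import *
p,d,T=cam('wrist')
for c,s,m in blobs(p,(18,100,90),(34,255,255),100,8):
    W=np.array([at('wrist',T,(u,v),d=d[v,u]) for v,u in zip(*np.nonzero(m))]); t=W[np.abs(W[:,2]-.08)<.004]
    if len(t)>300:
        (cx,cy),(w,h),a=cv2.minAreaRect((t[:,:2]*1000).astype('float32')); print(c,len(t),cx,cy,w,h,a,t[:,2].mean())
for uv,z in (((266,186),.075),((292,154),.04),((317,196),.04),((332,148),.04),((365,232),.08)): print(uv,at('wrist',T,uv,z=z).round(4))
print([(r['uv'],r['confidence'],at('wrist',T,r['uv'],z=.067).round(4)) for r in spotter.mark_of('wrist','valve_grip')])
"
```

```text
[318.85052803 208.47684809] 2055 473.5536804199219 -351.0975646972656 11.973623275756836 64.0075912475586 69.2274398803711 0.0802989830563801
(266, 186) [ 0.4399 -0.3386  0.075 ]
(292, 154) [ 0.4523 -0.3216  0.04  ]
(317, 196) [ 0.471  -0.3487  0.04  ]
(332, 148) [ 0.4787 -0.3157  0.04  ]
(365, 232) [ 0.5013 -0.3614  0.08  ]
[([314.6, 204.5], 0.83, array([ 0.4697, -0.3493,  0.067 ]))]
```

Handle centre is about (473,-350) mm, with its long axis at -20.8 deg. Before gripping I'll measure the dial centre, the marks and the pipe angle more accurately.

```bash
python3 -c "
from h import *
p,d,T=cam('wrist')
def pts(m): return np.array([at('wrist',T,(u,v),d=d[v,u]) for v,u in zip(*np.nonzero(m))])
h=cv2.cvtColor(p,cv2.COLOR_RGB2HSV)
roi=np.zeros(d.shape,bool); roi[60:310,235:400]=1
w=pts((h[:,:,1]<40)&(h[:,:,2]>170)&roi); w=w[np.abs(w[:,2]-.04)<.004]
hull=cv2.convexHull((w[:,:2]*1000).astype('float32')); print('dial z',w[:,2].mean(),cv2.minEnclosingCircle(hull),cv2.fitEllipse(hull))
c=np.array(cv2.fitEllipse(hull)[0])
ang=lambda q:np.degrees(np.arctan2(q[1]-c[1],q[0]-c[0]))
g=pts(cv2.inRange(h,(50,120,50),(80,255,255))*roi>0); g=g[np.abs(g[:,2]-.04)<.004]; gm=g[:,:2].mean(0)*1000; print('green',len(g),gm,ang(gm),cv2.minAreaRect((g[:,:2]*1000).astype('float32')))
k=pts((h[:,:,2]<70)&roi)
for zl,zh in ((.036,.045),(.05,.085)):
    t=k[(k[:,2]>zl)&(k[:,2]<zh)]; t=t[np.hypot(t[:,0]*1000-c[0],t[:,1]*1000-c[1])<44]
    n,l,s,cc=cv2.connectedComponentsWithStats((h[:,:,2]<70).astype('uint8')) 
    A=np.array([ang(q) for q in t[:,:2]*1000]); print(zl,np.histogram(A,bins=np.arange(-180,181,10))[0])
    if zl>.04: print('tip',t.mean(0),ang(t.mean(0)[:2]*1000))
b=pts(cv2.inRange(h,(12,90,60),(24,255,255))*roi>0); b=b[(b[:,2]>.015)&(b[:,2]<.038)]; q=b[:,:2]*1000-c; print('pipe',len(b)); 
u,s,v=np.linalg.svd(q); print(v[0],np.degrees(np.arctan2(v[0][1],v[0][0])), [ (q[q@v[0]*sg>0].mean(0)+c) for sg in (1,-1)])
"
```

```text
dial z 0.04056676038298685 ((470.05364990234375, -350.4248046875), 41.55543518066406) ((469.90814208984375, -350.4189453125), (82.4542007446289, 82.59757232666016), 45.04004669189453)
green 140 [ 452.6806751  -321.36802066] 120.66833289209544 ((452.76959228515625, -321.3727722167969), (4.204913139343262, 14.159786224365234), 29.785995483398438)
0.036 [ 0  0  0  0  0  0  0  0  0  0  0  0  0  0  0  0  0  0  0  0  0  0  0  0
  0 42  0  0  0  0  0  0  0  0  8  0]
0.05 [  0   0   0   0   0   0   0   0   0   0   0   0   0   0   0   0   0   0
   0   0   0   0   0   0   0   0   0   0   0   0   0   0   0 133  53   0]
tip [ 0.4403566  -0.33785186  0.07447564] 156.96189679261232
pipe 3679
[-0.23776384 -0.97132299] -103.75459773607282 [array([ 454.57902542, -408.8733101 ]), array([ 483.7162739 , -290.84094899])]
```

The dial centre is at (470,-350), green at 120.7 deg, pipe at 76 deg, pointer at about 159 deg. So I need about -38.5 deg to bring the pointer to the mark. Turning the tool to match and gripping.

```bash
python3 -m jog '[{"rotation":[0,0,8.2],"translation":[-3.5,18.5,0],"grip":40},{"rotation":[0,0,16.4],"translation":[-3.5,18.5,0],"grip":40},{"rotation":[0,0,24.6],"translation":[-3.5,18.5,0],"grip":40},{"rotation":[0,0,32.8],"translation":[-3.5,18.5,0],"grip":40},{"rotation":[0,0,41],"translation":[-3.5,18.5,0],"grip":40},{"rotation":[0,0,49.2],"translation":[-3.5,18.5,-20],"grip":40},{"rotation":[0,0,57.4],"translation":[-3.5,18.5,-40],"grip":40},{"rotation":[0,0,65.2],"translation":[-3.5,18.5,-60],"grip":40},{"rotation":[0,0,65.2],"translation":[-3.5,18.5,-85],"grip":40},{"rotation":[0,0,65.2],"translation":[-3.5,18.5,-110],"grip":40},{"rotation":[0,0,65.2],"translation":[-3.5,18.5,-125],"grip":40},{"rotation":[0,0,65.2],"translation":[-3.5,18.5,-125],"grip":40},{"rotation":[0,0,65.2],"translation":[-3.5,18.5,-125],"grip":5},{"rotation":[0,0,65.2],"translation":[-3.5,18.5,-125],"grip":5},{"rotation":[0,0,65.2],"translation":[-3.5,18.5,-125],"grip":5},{"rotation":[0,0,65.2],"translation":[-3.5,18.5,-125],"grip":5},{"rotation":[0,0,65.2],"translation":[-3.5,18.5,-125],"grip":5},{"rotation":[0,0,65.2],"translation":[-3.5,18.5,-125],"grip":5},{"rotation":[0,0,65.2],"translation":[-3.5,18.5,-125],"grip":5}]' 40
```

```text
time: 31.75
ee_pos: [0.4705, -0.3506, 0.0555]
tcp_rot: [179.9, 0.1, 159.3]
wrist_force: [1.3, 5.4, 2.8]
opening: 0.011
grasp_force: 42.0
```

```bash
python3 -m jog '[{"rotation":[0,0,-5],"translation":[0,0,0],"grip":5},{"rotation":[0,0,-10],"translation":[0,0,0],"grip":5},{"rotation":[0,0,-15],"translation":[0,0,0],"grip":5},{"rotation":[0,0,-20],"translation":[0,0,0],"grip":5},{"rotation":[0,0,-25],"translation":[0,0,0],"grip":5},{"rotation":[0,0,-30],"translation":[0,0,0],"grip":5},{"rotation":[0,0,-34],"translation":[0,0,0],"grip":5},{"rotation":[0,0,-37],"translation":[0,0,0],"grip":5},{"rotation":[0,0,-38.5],"translation":[0,0,0],"grip":5},{"rotation":[0,0,-38.5],"translation":[0,0,0],"grip":5},{"rotation":[0,0,-38.5],"translation":[0,0,0],"grip":5}]'
python3 -m jog '[{"rotation":[0,0,0],"translation":[0,0,0],"grip":40},{"rotation":[0,0,0],"translation":[0,0,0],"grip":40},{"rotation":[0,0,0],"translation":[0,0,0],"grip":40},{"rotation":[0,0,0],"translation":[0,0,20],"grip":40},{"rotation":[0,0,0],"translation":[0,0,50],"grip":40},{"rotation":[0,0,0],"translation":[0,0,90],"grip":40},{"rotation":[0,0,0],"translation":[10,-20,125],"grip":40},{"rotation":[0,0,0],"translation":[10,-20,125],"grip":40},{"rotation":[0,0,0],"translation":[10,-20,125],"grip":40}]'
cat > v.py <<'E'
from h import *
p,d,T=cam('wrist'); save(p,'w10.png')
def pts(m): return np.array([at('wrist',T,(u,v),d=d[v,u]) for v,u in zip(*np.nonzero(m))])
h=cv2.cvtColor(p,cv2.COLOR_RGB2HSV)
w=pts((h[:,:,1]<40)&(h[:,:,2]>170)&(d>0.2)); w=w[(np.abs(w[:,2]-.04)<.004)&(np.hypot(w[:,0]-.47,w[:,1]+.35)<.06)]
c=np.array(cv2.fitEllipse(cv2.convexHull((w[:,:2]*1000).astype('float32')))[0]); print('dial',c)
ang=lambda q:np.degrees(np.arctan2(q[1]-c[1],q[0]-c[0]))
near=lambda t:t[np.hypot(t[:,0]-.47,t[:,1]+.35)<.045]
g=pts(cv2.inRange(h,(50,120,50),(80,255,255))>0); g=near(g[np.abs(g[:,2]-.04)<.004]); gm=g[:,:2].mean(0)*1000; print('green',len(g),gm,ang(gm))
y=pts(cv2.inRange(h,(18,100,90),(34,255,255))>0); y=near(y[np.abs(y[:,2]-.08)<.004]); print('bar',cv2.minAreaRect((y[:,:2]*1000).astype('float32')))
k=pts(h[:,:,2]<70); k=near(k[(k[:,2]>.05)&(k[:,2]<.085)]); print('tip',k.mean(0),ang(k.mean(0)[:2]*1000))
b=pts(cv2.inRange(h,(12,90,60),(24,255,255))>0); b=b[(b[:,2]>.015)&(b[:,2]<.038)&(np.hypot(b[:,0]-.47,b[:,1]+.35)<.09)]; v=np.linalg.svd(b[:,:2]*1000-c,full_matrices=False)[2][0]; print('pipe',np.degrees(np.arctan2(v[1],v[0])))
look('top')
E
python3 v.py
```

```text
time: 32.85
ee_pos: [0.4698, -0.3513, 0.0555]
tcp_rot: [180.0, 0.1, 120.7]
wrist_force: [-1.8, 3.1, 6.8]
opening: 0.0109
grasp_force: 42.6
time: 33.75
ee_pos: [0.4798, -0.3716, 0.1793]
tcp_rot: [180.0, 0.1, 120.7]
wrist_force: [0.9, 1.0, -0.7]
opening: 0.0401
grasp_force: 0.0
dial [ 469.92089844 -350.44143677]
green 27 [ 450.02321724 -317.41072421] 121.06473417282709
bar ((471.4441833496094, -353.5320739746094), (11.732758522033691, 63.50359344482422), 31.189895629882812)
tip [ 0.45340113 -0.32236943  0.07567696] 120.47589448308062
pipe -103.7117970136718
top [393.  80.] 641 [ 0.9148 -0.2078  0.037 ]
top [294. 213.] 489 [0.6152 0.0067 0.0796]
top [266. 215.] 482 [0.6109 0.0664 0.0799]
top [208. 219.] 480 [0.6024 0.1862 0.08  ]
top [459. 205.] 471 [ 0.6376 -0.348   0.0292]
top [ 12. 259.] 282 [0.5238 0.6217 0.0289]
top [433. 276.] 201 [ 0.4828 -0.2895  0.0294]
top [467. 281.] 186 [ 0.4718 -0.3501  0.0791]
```

View pics/w10.png

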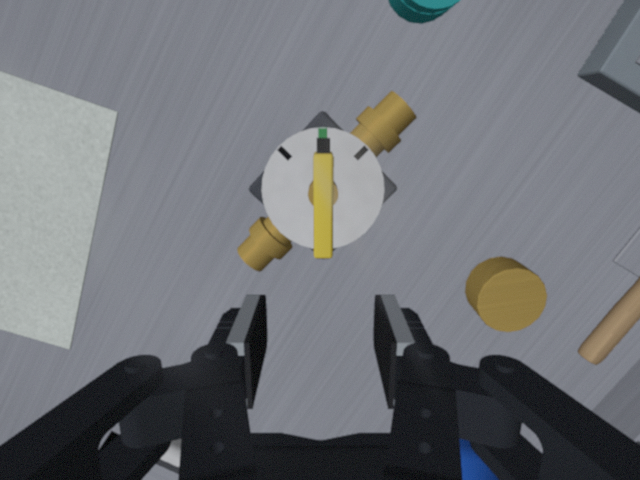

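The pointer (323,145) is on the green mark (323,132): bar 121.2 deg, mark 121 deg, pipe + 45 = 121.3 deg. As a last check that the carriage is home, I'll nudge the post gently from behind with shut fingers.

```bash
python3 -m jog '[{"rotation":[0,0,-5],"translation":[20,35,0],"grip":0},{"rotation":[0,0,-10],"translation":[45,75,0],"grip":0},{"rotation":[0,0,-15],"translation":[70,115,0],"grip":0},{"rotation":[0,0,-20],"translation":[95,155,0],"grip":0},{"rotation":[0,0,-26.7],"translation":[120,195,0],"grip":0},{"rotation":[0,0,-26.7],"translation":[143.5,231,0],"grip":0},{"rotation":[0,0,-26.7],"translation":[143.5,231,-30],"grip":0},{"rotation":[0,0,-26.7],"translation":[143.5,231,-70],"grip":0},{"rotation":[0,0,-26.7],"translation":[143.5,231,-100],"grip":0},{"rotation":[0,0,-26.7],"translation":[143.5,231,-115],"grip":0},{"rotation":[0,0,-26.7],"translation":[143.5,231,-115],"grip":0},{"rotation":[0,0,-26.7],"translation":[143,239,-115],"grip":0},{"rotation":[0,0,-26.7],"translation":[142.5,247,-115],"grip":0},{"rotation":[0,0,-26.7],"translation":[142.4,250,-115],"grip":0},{"rotation":[0,0,-26.7],"translation":[142.3,252,-115],"grip":0},{"rotation":[0,0,-26.7],"translation":[142.3,252,-115],"grip":0}]'
```

```text
time: 35.45
ee_pos: [0.622, -0.1188, 0.0645]
tcp_rot: [179.9, 0.0, 94.0]
wrist_force: [-0.2, -0.6, 0.1]
opening: -0.0002
grasp_force: 0.0
```

```bash
python3 -m jog '[{"rotation":[0,0,0],"translation":[0,1,0],"grip":0},{"rotation":[0,0,0],"translation":[0,2,0],"grip":0},{"rotation":[0,0,0],"translation":[0,2,0],"grip":0},{"rotation":[0,0,0],"translation":[0,2,0],"grip":0}]'
```

```text
time: 35.85
ee_pos: [0.6218, -0.1178, 0.064]
tcp_rot: [180.0, 0.1, 94.0]
wrist_force: [0.0, -4.7, 1.7]
opening: -0.0001
grasp_force: 2.7
```

```bash
python3 -m jog '[{"rotation":[0,0,0],"translation":[0,1,0],"grip":0},{"rotation":[0,0,0],"translation":[0,2,0],"grip":0},{"rotation":[0,0,0],"translation":[0,2.5,0],"grip":0},{"rotation":[0,0,0],"translation":[0,2.5,0],"grip":0},{"rotation":[0,0,0],"translation":[0,2.5,0],"grip":0}]'
python3 -m jog '[{"rotation":[0,0,0],"translation":[0,-20,0],"grip":0},{"rotation":[0,0,0],"translation":[0,-40,10],"grip":20},{"rotation":[0,0,0],"translation":[0,-40,60],"grip":20},{"rotation":[0,0,0],"translation":[-30,-40,110],"grip":20},{"rotation":[0,0,0],"translation":[-70,-40,150],"grip":20},{"rotation":[0,0,0],"translation":[-115,-30,170],"grip":20},{"rotation":[0,0,0],"translation":[-160,-20,170],"grip":20},{"rotation":[0,0,0],"translation":[-200,-10,170],"grip":20},{"rotation":[0,0,0],"translation":[-200,-10,170],"grip":20},{"rotation":[0,0,0],"translation":[-200,-10,170],"grip":20}]'
python3 -c "
from h import *
look('top')
p,d,T=cam('top')
for c,s,m in blobs(p,(0,0,0),(179,255,55),300,14):
    if 195<c[1]<230: print(c.round(2),at('top',T,c,z=.035).round(4))
for c,s,m in blobs(p,(0,190,120),(6,255,255),30,5): print('red',c)
p,d,T=cam('scene'); save(p,'s11.png')"
```

```text
time: 36.35
ee_pos: [0.6218, -0.1178, 0.0641]
tcp_rot: [180.0, 0.3, 93.9]
wrist_force: [-0.7, -17.3, 0.6]
opening: -0.0005
grasp_force: 8.8
time: 37.35
ee_pos: [0.4213, -0.1243, 0.2346]
tcp_rot: [179.9, 0.0, 94.0]
wrist_force: [0.0, 0.0, -0.4]
opening: 0.0199
grasp_force: 0.0
top [393.  80.] 646 [ 0.9147 -0.2077  0.0371]
top [294. 213.] 489 [0.6152 0.0066 0.0798]
top [266. 215.] 480 [0.6109 0.0664 0.0798]
top [208. 219.] 480 [0.6024 0.1861 0.0801]
top [459. 205.] 470 [ 0.6377 -0.3482  0.029 ]
top [ 12. 259.] 280 [0.5238 0.6218 0.0288]
top [467. 281.] 185 [ 0.4719 -0.3504  0.0786]
top [387.  55.] 184 [ 0.9696 -0.1939  0.04  ]
[322.82 213.64] [ 0.6191 -0.0525  0.035 ]
[239.08 219.62] [0.607  0.1286 0.035 ]
red [235.78843252  82.84895222]
red [47.73269461 80.72191617]
red [111.45070423 286.05633803]
```

View pics/s11.png

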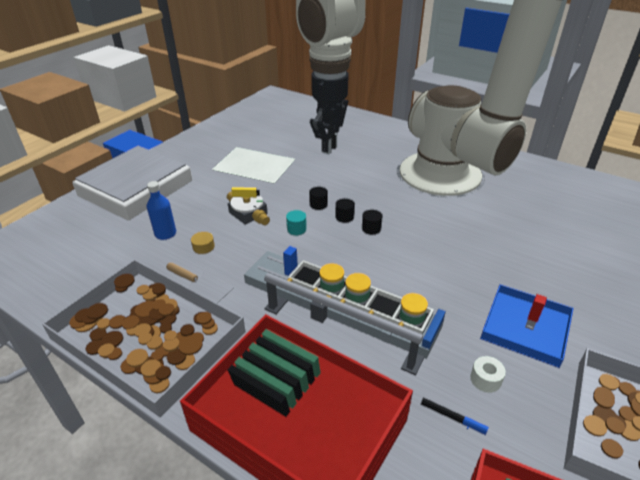

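The carriage did not move under 17 N, so it is at its stop. The tins stand at (332,275), (358,286) and (413,305), and the pin is in the tray at (535,310). Nothing else has moved.

```bash
python3 -c "
from workcell import bot
print(bot.job_done())"
```

```text
the job is handed in; nothing more can be done
None
```

I handed the job in; no verdict came back. All three tins stand in pockets, the pin is in the blue tray, the carriage is at its hard stop (about 79 mm measured of the nominal 80, unmoved by a 17 N check push after the valve), and the valve pointer is on the green mark.

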